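# Strip the holder track on the bathroom cubby for cleaning

### The job

The top of the white bathroom cubby is to be cleaned. First stand the shaving cup and the flowered toothbrush cup, which block the open end of the metal track, upright on the cork mat, well within its edges. Then slide every holder along the track and out at its open end, never pulling it up through the track, and put them all in the wash tub, any way up, without shoving the other things about; a cup that gets knocked aside on the way must be well on the mat again at the end.

Things in the scene. Friction and masses are not known exactly. Their poses are not given: they have to be found in the camera images.
- cubby: white laminate cubby, low open-fronted cabinet 260 (x) x 520 (y) x 130 mm tall, fixed on the counter; origin at the centre of its underside, x away from its open front, y along its width to the robot's left. On its top at x 85, y -195 mm from the centre is a fixed lamp, base 72 mm across, ball shade 80 mm across, reaching 288 mm above the counter; it plays no part and cannot be moved
- track_open (a point): open end of the aluminium T-track on the cubby's top: point on the track's inner floor (133 mm above the counter) and centre line, at the very end. Axes as the cubby: y runs along the track and out of it, z up. Holders' feet run in the track with 1 to 2 mm play and can leave it only here. Beyond it the cubby's top (3 mm below the inner floor) is bare for 240 mm but for the two cups
- track_shut (a point): other end of the track, shut by a cap: point on the inner floor and centre line at the cap's inner face, 265 mm from track_open. The track is 35 mm wide and 13 mm tall outside; its slot is 29 mm wide and 7 mm high inside, roofed by two lips with a 12 mm gap between them, the lips' upper faces 10 mm above the inner floor
- block_mid (a point): tweezer block, a sliding holder: solid light wood block 30 mm (across the track) x 44 mm (along it), 78 mm tall over all. Under it: T-foot 26 (across the track) x 40 (along it) x 5 mm on an 8 mm wide neck; the body begins 13 mm above the foot's underside. This point: on its axis, 45 mm above the foot's underside, half-way up; own x across the track, y along it (as it starts), z up. 0.07-0.14 kg. May be absent.
- pot_mid (a point): square pot, a sliding holder: small open-topped grey plastic pot 36 mm (across the track) x 42 mm (along it), wall 3 mm, 78 mm tall over all. Under it: T-foot 26 (across the track) x 40 (along it) x 5 mm on an 8 mm wide neck; the body begins 13 mm above the foot's underside. This point: on its axis, 45 mm above the foot's underside, half-way up; own x across the track, y along it (as it starts), z up. 0.07-0.14 kg. May be absent.
- fork_mid (a point): razor stand, a sliding holder: steel column 22 mm (across the track) x 26 mm (along it) with, from 62 mm above the foot's underside, a forked head 22 x 44 mm; 80 mm tall over all. Under it: T-foot 26 (across the track) x 40 (along it) x 5 mm on an 8 mm wide neck; the body begins 13 mm above the foot's underside. This point: on its axis, 45 mm above the foot's underside, half-way up; own x across the track, y along it (as it starts), z up. 0.07-0.14 kg. May be absent.
- shaving_mid (a point): closed plastic shaving cup with a lid that stays on, 62 mm across (lid 64 mm, from 51 mm up), 75 mm tall, about 0.16 kg; this point on its axis 37.5 mm above its underside, z up
- brush_mid (a point): toothbrush cup, open white ceramic tumbler painted with blue flowers, empty, 64 mm across, wall 4 mm, 95 mm tall, about 0.24 kg; this point on its axis 47.5 mm above its underside, z up
- mat: cork mat 160 mm (x) x 240 mm (y) x 4 mm, fixed on the counter on one side in front of the cubby; origin at the centre of its underside
- tub: open grey plastic wash tub 170 mm (x) x 240 mm (y) x 75 mm tall, wall 4 mm, floor 4 mm thick, fixed on the counter on the other side in front of the cubby; origin at the centre of its underside
- tweezer_set: flat steel tray 120 x 70 x 9 mm carrying three pairs of tweezers, on the counter in front of the cubby; origin at the centre of its underside, x along its length. Not part of the job.
- folding_mirror: folding hand mirror standing open, white plastic base 85 x 85 mm with an upright mirror leaf 92 mm tall, on the counter in front of the cubby; origin at the centre of its underside. Not part of the job.
- soap_pump: amber soap pump bottle, 66 mm across, 177 mm tall, left of the cubby; origin at the centre of its underside. Not part of the job.
- cream_jar: cream jar with a metal lid, 66 mm across, 50 mm tall, left of the cubby; origin at the centre of its underside. Not part of the job.
- spray_can: metal spray can 48 mm across, 140 mm tall, right of the cubby; origin at the centre of its underside. Not part of the job.
- hairbrush: wooden hairbrush 200 mm long lying on its back, right of the cubby; origin underneath near its middle. Not part of the job.
Things that resemble listed ones, but are neither listed nor needed, are in the scene too. What is shaped like the part that bears fork_mid but orange is not meant.

How it is judged:
By the outcome, as a careful person would: the job done as asked, in the order asked, and still so for the second after the job is handed in, with the robot touching nothing.
Of block, pot, fork only 2 to 3 are there at a start; the rules pass over those that are not, and their reading is None.
At some moment in a run one of shaving_cup, brush_cup may be knocked a few centimetres aside while the robot is not near it.
It also fails if it takes over 210 s, if anything falls off the work surface, if the arm or the gripper's body presses on something with over 40 N, if the wrist force passes 120 N, or if a joint passes its speed limit or range.

### The arm

A 6-joint arm with a two-finger parallel gripper is mounted at the origin on the work surface. World frame = base frame: x ahead of the robot, y to its left, z up, the work surface at z = 0. Lengths are in m, angles in rad, forces in N, time in s.
With the tool pointing down it reaches from about 0.375 to 0.9 m from the base axis. Payload 3.1 kg.
Tool frame: the origin (TCP) lies at the very end of the fingers, on their centre line; the grasp point (between the pads) lies 19 mm behind it; z points along the fingers, y is the line along which they close (so a half turn about z gives the same grasp; the last joint's range is limited). The gripper opens to 87 mm and grips with 3 to 60 N. Pads are 19 mm wide; open, the fingers measure 117 mm over their backs; the gripper's body (75 mm by 190 mm) begins 51 mm behind the grasp point.
Start: joints at [-1.353, 0.527, 1.433, -0, 1.181, -0.178], TCP at [0.241, -0.577, 0.223] pointing down, gripper open.
Joint ranges: [-3.08, 3.08], [-0.75, 2.2], [0.22, 2.44], [-1.43, 4.57], [0, 2.65], [-2.85, 2.85]. Speed limits (rad/s): [2.79, 2.79, 3.14, 3.14, 3.14, 3.14].

### API

Orientations are given as a unit quaternion [x, y, z, w].
In Python, from rig import robot gives the robot as it stands. The module is installed in compiled form; this text tells all that it offers.
- The arm moves only by the tool servo_tool, never from a script. Its argument "rows" is one flat list of numbers, 5 for each row, row after row: the closure, from -1 (fully open) to 1 (shut), so that 0 is half open, then the shift along the tool's x, y, z in m, then the turn about the tool's z in degrees. A call has 1 to 5 rows; each row shifts and turns the commanded pose from where the row before left it, along the tool's axes as they then stand; what a row does not reach is not made up. A row lasts 1/12 s, in which the tool goes at most 41.7 mm and 7.16 degrees, less where a joint would pass 70% of its speed; a pose out of reach is approached as far as the arm can. A call with a gripper value outside its range is refused whole. The fingers move at their own pace and stop on an object; "newtons" is the grip in N (left out, the last holds). Time passes only in rows, so rows that do not move let the fingers close. It gives the time, the measured TCP pose, the force, the opening and the grip force at its end, in the units of the state.
- robot.get_obs(): the state, without advancing time (a new reading comes with each control period).
- robot.camera(name): name is "side" or "top"; returns a dict with "pixels" (384x512x3 uint8, red, green, blue), "intrinsics" (3x3 intrinsics, pixels), "rvec" (rotation vector, rad) and "tvec" (3), from world to camera coordinates, as OpenCV has them. Camera axes: x right, y down, z forward; pixel columns grow to the right and rows downward; lengths in m; the calibration is good to about 2 mm. A picture is of the moment at which its call begins. There is no depth.
- robot.hand_in(): hands the job in; it is judged then, once.
Trained networks look in a picture, given as the dict that the camera call returned (one of the last four; its "shot" number tells which), for a name from the list of things; names that differ only in an ending like _2 or _b are one class to them, and where a whole thing is asked for, a point or a joint stands for the part that bears it (a point fixed in the world has none). Each returns a list of dicts, best first, with "score" (0 to 1); they miss things now and then, are a little off and sometimes report something else, mostly with a low value. They report only what shows in the picture. A call takes as long as a camera call. They do not tell look-alikes from the thing itself.
- robot.spot_in(picture, query): "at" ([x, y, z] in m, in world coordinates, good to about 4 mm: the middle of the surface that is visible of it).
- robot.outline_of(picture, query): "region" (384x512 bool, what is visible of it).
- robot.place_of(picture, query): "at" ([x, y, z] in m, in world coordinates, good to about 4 mm: a listed point, or the origin of a listed thing).
The state is a dict: "time": time; "q": joint angles; "joint_velocities": joint speeds; "joint_torque": joint torques, N m; "position": TCP position; "tool_rot": TCP orientation; "ft_force": force on the tool from outside, world axes, zero at the start; "moment": the same for the moment, N m; "grip_width": finger opening in m; "grip_force": force on a finger pad.
Only numpy, scipy, OpenCV 4.12 (cv2) and the standard library are available. Lean on these libraries where they do the work, as an engineer would, in place of code of your own. Each camera call takes 0.05 s, during which the arm holds its last target. There are 200 camera calls.

## Working session

There is one attempt and no reset: what is moved stays moved. The work goes in short steps, Python scripts to look and compute and a tool call to move; the robot and the scene stay as the last step left them, time stands still between calls to the robot, and variables do not carry over. Pictures are saved under pics/ and viewed, at most 14 in all, crops included, and the job is handed in when it is done.

Besides the shell and the picture viewer there is one more tool, called as name(argument=value, ...) on one line, values as JSON. servo_tool: Moves the arm, as the interface text tells. Its arguments: {"type":"object","properties":{"rows":{"type":"array","items":{"type":"number"}},"newtons":{"type":"number"}},"required":["rows"]}

```bash
mkdir -p pics; cat > h.py <<'E'
from rig import robot
import numpy as np, cv2
from scipy.spatial.transform import Rotation as R
def save(p,n): cv2.imwrite('pics/'+n,cv2.cvtColor(p['pixels'],cv2.COLOR_RGB2BGR))
def px(p,X):
    return cv2.projectPoints(np.array(X,float).reshape(1,3),np.array(p['rvec'],float),np.array(p['tvec'],float),np.array(p['intrinsics'],float),None)[0].ravel().round().astype(int)
def ask(p,names):
    for n in names:
        print(n,[(np.round(d['at'],3).tolist(),round(d['score'],2),px(p,d['at']).tolist()) for d in robot.place_of(p,n)[:3]])
def st():
    o=robot.get_obs();print(round(o['time'],2),np.round(o['position'],4),R.from_quat(o['tool_rot']).as_matrix().round(3).tolist(),np.round(o['q'],2),o['ft_force'],o['grip_width'])
def go(target,yaw=None):
    "shift in tool axes to a world target"
    o=robot.get_obs();M=R.from_quat(o['tool_rot']).as_matrix()
    print('shift tool',(M.T@(np.array(target)-o['position'])).round(4))
E
python3 - <<'E'
from h import *
t=robot.camera('top');s=robot.camera('side')
im=np.hstack([t['pixels'],s['pixels']])
save(t,'t0.png');save(s,'s0.png')
N=['cubby','track_open','track_shut','block_mid','pot_mid','fork_mid','shaving_mid','brush_mid','mat','tub','tweezer_set','folding_mirror','soap_pump','cream_jar','spray_can','hairbrush']
print('top');ask(t,N);print('side');ask(s,N)
st()
for p in(t,s):
    print('cam',(-R.from_rotvec(np.ravel(p['rvec'])).as_matrix().T@np.ravel(p['tvec'])).round(3))
E
```

```text
top
cubby [([0.68, 0.027, -0.002], 0.86, [228, 170])]
track_open [([0.62, 0.053, 0.133], 0.76, [220, 177])]
track_shut []
block_mid []
pot_mid [([0.602, -0.105, 0.18], 0.53, [264, 179])]
fork_mid [([0.566, -0.324, 0.047], 0.58, [320, 196]), ([0.586, -0.416, 0.045], 0.56, [344, 191]), ([0.596, -0.192, 0.175], 0.43, [288, 180])]
shaving_mid [([0.68, 0.207, 0.168], 0.53, [177, 158])]
brush_mid [([0.633, 0.107, 0.179], 0.79, [204, 170])]
mat [([0.383, 0.296, 0.001], 0.74, [157, 245])]
tub [([0.394, -0.281, 0.003], 0.93, [309, 242]), ([0.382, 0.298, 0.002], 0.34, [157, 245])]
tweezer_set [([0.424, -0.057, 0.001], 0.58, [250, 234])]
folding_mirror [([0.42, 0.069, -0.003], 0.78, [217, 236]), ([0.603, -0.104, 0.18], 0.24, [263, 178])]
soap_pump [([0.657, 0.397, 0.001], 0.81, [134, 175])]
cream_jar [([0.554, 0.418, 0.001], 0.51, [128, 201]), ([0.426, -0.056, 0.002], 0.45, [249, 234]), ([0.383, 0.296, 0.001], 0.29, [157, 245])]
spray_can [([0.696, -0.379, -0.001], 0.71, [332, 166]), ([0.622, 0.052, 0.134], 0.32, [220, 176]), ([0.606, -0.106, 0.181], 0.3, [264, 177])]
hairbrush [([0.568, -0.502
[... 691 characters left out ...]
0.42, 0.066, 0.001], 0.54, [220, 200])]
tub [([0.396, -0.282, 0.003], 0.64, [229, 280])]
tweezer_set [([0.424, -0.053, 0.0], 0.59, [227, 223])]
folding_mirror [([0.422, 0.068, 0.003], 0.56, [221, 199])]
soap_pump [([0.658, 0.398, 0.0], 0.82, [264, 142])]
cream_jar [([0.56, 0.417, 0.002], 0.74, [241, 142]), ([0.682, 0.025, 0.0], 0.48, [294, 198])]
spray_can [([0.692, -0.385, -0.0], 0.94, [339, 293])]
hairbrush [([0.565, -0.502, -0.004], 0.55, [309, 341])]
1.7 [ 0.241  -0.5767  0.2225] [[0.923, 0.386, 0.0], [0.386, -0.923, -0.0], [0.0, 0.0, -1.0]] [-1.35  0.53  1.43  0.    1.18 -0.18] [-0.8528876  -0.24290484 -0.27786653] 0.0869299081456647
cam [ 0.197 -0.044  1.88 ]
cam [ 0.324 -0.924  0.896]
```

View pics/t0.png

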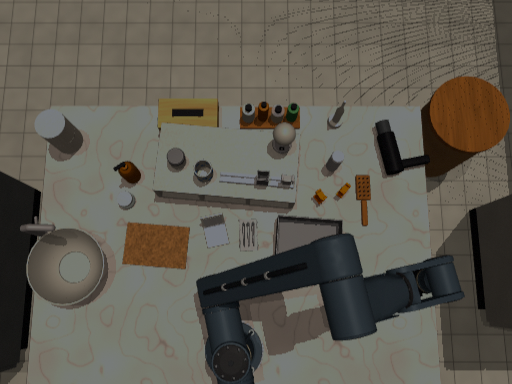

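View pics/s0.png

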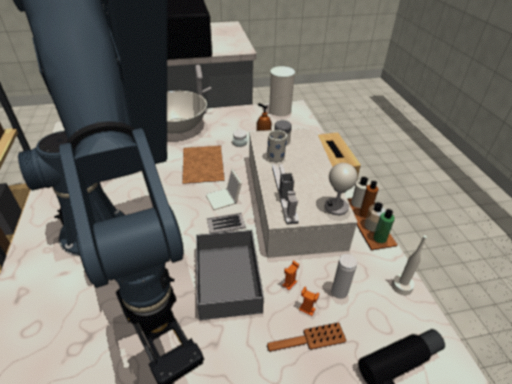

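The top view shows the track from (220,177) to about (297,183), with a pot at (263,178) and a fork-like holder at (288,180). The brush cup is at (203,170) and the shaving cup at (176,157), with the mat at (157,245) and the tub at (309,242).

Fork candidates are the grey one in the track (side view 290,204) and two orange ones on the counter (side view 291,274 and 308,300). The grey one fits, since orange is ruled out. I'll confirm it in a crop and check whether there is a block.

```bash
python3 - <<'E'
from h import *
t=robot.camera('top');s=robot.camera('side')
a=cv2.resize(t['pixels'][140:215,150:310],(800,375),interpolation=cv2.INTER_CUBIC)
b=cv2.resize(s['pixels'][115:235,235:395],(300,225),interpolation=cv2.INTER_CUBIC)
b=cv2.resize(s['pixels'][125:225,240:340],(225,225),interpolation=cv2.INTER_CUBIC)
c=np.zeros((600,800,3),np.uint8);c[:375]=a;c[375:,:225]=b
b=cv2.resize(s['pixels'][165:225,270:330],(225,225),interpolation=cv2.INTER_CUBIC);c[375:,250:475]=b
cv2.imwrite('pics/c1.png',c[:,:,::-1])
print(t['pixels'].shape)
for n in('pot_mid','fork_mid','block_mid'):
  for p in(t,s):
    for d in robot.spot_in(p,n)[:3]: print(n,np.round(d['at'],3),round(d['score'],2))
m=robot.outline_of(t,'cubby')[0]['region'].astype(np.uint8)
for n in('mat','tub'):
    m=robot.outline_of(t,n)[0]['region'].astype(np.uint8);print(n,cv2.minAreaRect(cv2.findNonZero(m)))
E
```

```text
(384, 512, 3)
pot_mid [ 0.613 -0.103  0.178] 0.43
pot_mid [ 0.603 -0.118  0.19 ] 0.84
fork_mid [ 0.585 -0.412  0.069] 0.48
fork_mid [ 0.581 -0.419  0.055] 0.74
fork_mid [ 0.56  -0.332  0.054] 0.7
fork_mid [ 0.596 -0.2    0.196] 0.58
block_mid [0.641 0.108 0.179] 0.4
block_mid [ 0.594 -0.199  0.199] 0.73
block_mid [ 0.68  -0.15   0.128] 0.41
mat ((156.0448455810547, 244.73794555664062), (64.77039337158203, 43.51301956176758), 3.3664605617523193)
tub ((308.5, 233.5), (37.0, 67.0), 90.0)
```

View pics/c1.png

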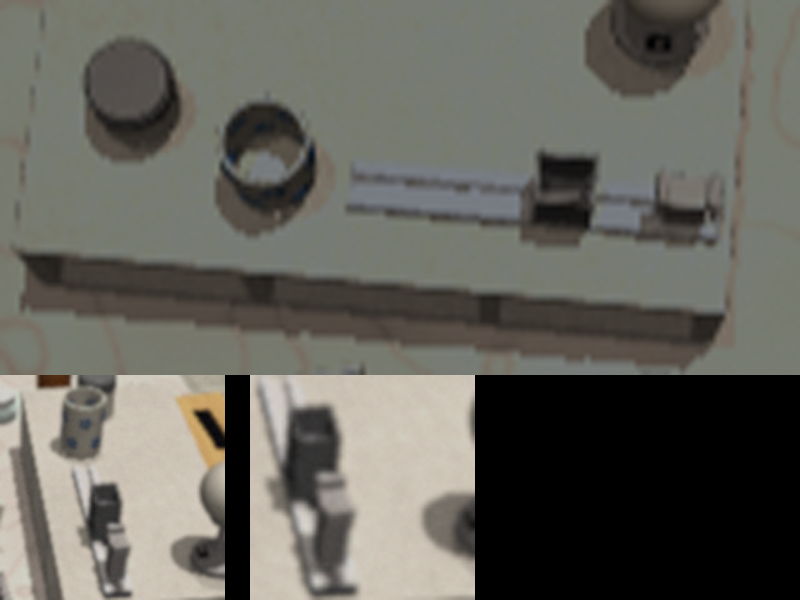

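servo_tool(rows=[-1,0,0,-0.03,-7,-1,0,0,-0.03,-7,-1,0,0,-0.03,-7,-1,0,0,-0.03,-7,-1,0,0,0,-7], newtons=25)

```text
time: 2.67
position: [0.2419, -0.5799, 0.3502]
tool_rot: [0.874, 0.485, -0.002, 0.007]
ft_force: [1.0, -0.6, 1.2]
grip_width: 0.0872
grip_force: 0.0
```

servo_tool(rows=[-1,0,0,0,-7,-1,0,0,0,-7,-1,0,0,0,-7,-1,0,0,0,-5.6,-1,0,0,0,0])

```text
time: 3.08
position: [0.241, -0.5765, 0.3426]
tool_rot: [0.741, 0.672, 0.0, -0.0]
ft_force: [-0.4, -0.9, -0.6]
grip_width: 0.0871
grip_force: 0.0
```

```bash
python3 -c "
from h import *
st();go([.63,.108,.3])"
```

```text
3.08 [ 0.241  -0.5765  0.3426] [[0.098, 0.995, -0.0], [0.995, -0.098, 0.0], [0.0, -0.0, -1.0]] [-1.35  0.42  1.28 -0.    1.44 -1.26] [-0.35887654 -0.91113082 -0.64006276] 0.08705517248844116
shift tool [0.7194 0.32   0.0426]
```

The crop shows the shaving cup at (130,82), the brush cup at (267,155), the pot at (565,190) and the grey forked stand at (688,195), the last two both in the track. No wooden block shows. I'll take the brush cup first.

servo_tool(rows=[-1,0.03,0.0133,0,0,-1,0.03,0.0133,0,0,-1,0.03,0.0133,0,0,-1,0.03,0.0133,0,0,-1,0.03,0.0133,0,0])

```text
time: 3.5
position: [0.3225, -0.4327, 0.3426]
tool_rot: [0.743, 0.67, 0.0, 0.0]
ft_force: [0.2, 0.4, 0.4]
grip_width: 0.0875
grip_force: 0.0
```

servo_tool(rows=[-1,0.03,0.0133,0,0,-1,0.03,0.0133,0,0,-1,0.03,0.0133,0,0,-1,0.03,0.0133,0,0,-1,0.03,0.0133,0,0])

```text
time: 3.92
position: [0.4038, -0.2899, 0.3428]
tool_rot: [0.743, 0.67, 0.0, 0.0]
ft_force: [0.5, -0.2, -0.5]
grip_width: 0.0872
grip_force: 0.0
```

servo_tool(rows=[-1,0.03,0.0133,0,0,-1,0.03,0.0133,0,0,-1,0.03,0.0133,0,0,-1,0.03,0.0133,0,0,-1,0.03,0.0133,0,0])

```text
time: 4.33
position: [0.4849, -0.1472, 0.3428]
tool_rot: [0.743, 0.67, 0.0, 0.0]
ft_force: [-0.4, -0.0, 0.7]
grip_width: 0.0871
grip_force: 0.0
```

servo_tool(rows=[-1,0.03,0.0133,0,0,-1,0.03,0.0133,0,0,-1,0.03,0.0133,0,0,-1,0.03,0.0133,0,0,-1,0.03,0.0133,0,0])

```text
time: 4.75
position: [0.566, -0.0045, 0.3427]
tool_rot: [0.742, 0.67, 0.0, 0.0]
ft_force: [0.2, -0.4, 0.9]
grip_width: 0.087
grip_force: 0.0
```

servo_tool(rows=[-1,0.03,0.0133,0,0,-1,0.03,0.0133,0,0,-1,0.03,0,0,0,-1,0.03,0,0,0,-1,0,0,0,0])

```text
time: 5.17
position: [0.6039, 0.116, 0.3423]
tool_rot: [0.741, 0.672, 0.001, -0.001]
ft_force: [0.3, -0.2, -0.4]
grip_width: 0.0869
grip_force: 0.0
```

```bash
python3 -c "
from h import *
st()
t=robot.camera('top');s=robot.camera('side')
for p in(t,s): ask(p,['brush_mid','shaving_mid','pot_mid','fork_mid','track_open'])
go([.63,.108,.18])"
```

```text
5.17 [0.6039 0.116  0.3423] [[0.097, 0.995, -0.0], [0.995, -0.097, 0.003], [0.003, -0.0, -1.0]] [0.01 0.41 1.3  0.   1.43 0.1 ] [ 0.33962877 -0.16609241 -0.40267411] 0.08688100637973528
brush_mid [([0.419, 0.07, 0.0], 0.69, [217, 236]), ([0.63, 0.106, 0.176], 0.47, [204, 171])]
shaving_mid [([0.674, 0.205, 0.168], 0.65, [177, 160]), ([0.383, 0.296, -0.002], 0.44, [157, 245])]
pot_mid [([0.603, -0.104, 0.181], 0.48, [263, 178])]
fork_mid [([0.587, -0.416, 0.044], 0.67, [344, 191]), ([0.568, -0.328, 0.048], 0.42, [321, 195]), ([0.597, -0.192, 0.175], 0.41, [288, 180])]
track_open [([0.623, 0.052, 0.132], 0.71, [220, 176])]
brush_mid [([0.627, 0.107, 0.179], 0.62, [276, 146])]
shaving_mid [([0.678, 0.207, 0.162], 0.8, [282, 133])]
pot_mid [([0.608, -0.101, 0.18], 0.61, [287, 184])]
fork_mid [([0.588, -0.414, 0.044], 0.79, [308, 299]), ([0.561, -0.323, 0.043], 0.72, [289, 274]), ([0.595, -0.186, 0.18], 0.68, [291, 203])]
track_open [([0.618, 0.049, 0.132], 0.66, [277, 167])]
shift tool [0.0007 0.0261 0.1626]
```

servo_tool(rows=[-1,-0.0065,0.026,0,0,-1,0,0,0.035,0,-1,0,0,0.035,0,-1,0,0,0.035,0,-1,0,0,0.03,0])

```text
time: 6.18
position: [0.6285, 0.1012, 0.2055]
tool_rot: [0.742, 0.671, -0.0, -0.0]
ft_force: [0.1, -0.1, -0.1]
grip_width: 0.0868
grip_force: 0.0
```

servo_tool(rows=[-1,0,0,0.03,0,-1,0,0,0,0,0.5,0,0,0,0,0.5,0,0,0,0,0.5,0,0,0,0], newtons=25)

```text
time: 6.6
position: [0.6311, 0.1015, 0.1803]
tool_rot: [0.742, 0.671, 0.002, 0.002]
ft_force: [0.8, -1.1, 0.5]
grip_width: 0.0741
grip_force: 0.0
```

servo_tool(rows=[0.5,0,0,0,0,0.5,0,0,0,0,0.5,0,0,0,0,0.5,0,0,0,0])

```text
time: 6.93
position: [0.6298, 0.1016, 0.1798]
tool_rot: [0.741, 0.671, 0.001, 0.001]
ft_force: [-1.6, -0.3, 6.5]
grip_width: 0.0638
grip_force: 25.0
```

servo_tool(rows=[0.5,0,0,-0.02,0,0.5,0,0,-0.025,0,0.5,0,0,-0.025,0,0.5,0,0,-0.025,0,0.5,0,0,0,0])

```text
time: 7.35
position: [0.6323, 0.1016, 0.2782]
tool_rot: [0.741, 0.671, 0.004, 0.004]
ft_force: [0.1, -0.2, -2.3]
grip_width: 0.0639
grip_force: 25.0
```

servo_tool(rows=[0.5,0.0165,-0.0207,0,0,0.5,0.0165,-0.0207,0,0,0.5,0.0165,-0.0207,0,0,0.5,0.0165,-0.0207,0,0,0.5,0.0165,-0.0207,0,0])

```text
time: 7.77
position: [0.5324, 0.1944, 0.2706]
tool_rot: [0.742, 0.671, -0.001, -0.001]
ft_force: [-0.5, 1.2, -3.2]
grip_width: 0.0636
grip_force: 25.0
```

servo_tool(rows=[0.5,0.0165,-0.0207,0,0,0.5,0.0165,-0.0207,0,0,0.5,0.0165,-0.0207,0,0,0.5,0.0165,-0.0207,0,0,0.5,0.0165,-0.0207,0,0])

```text
time: 8.18
position: [0.4376, 0.2867, 0.2709]
tool_rot: [0.742, 0.671, -0.001, -0.0]
ft_force: [0.6, 0.4, -3.1]
grip_width: 0.0639
grip_force: 25.0
```

servo_tool(rows=[0.5,0.0165,-0.0207,0,0,0.5,0.0165,-0.0207,0,0,0.5,0.0165,-0.0207,0,0,0.5,0,0,0,0,0.5,0,0,0,0])

```text
time: 8.6
position: [0.381, 0.342, 0.2712]
tool_rot: [0.741, 0.672, -0.001, -0.0]
ft_force: [0.0, -0.1, -2.6]
grip_width: 0.0636
grip_force: 25.0
```

```bash
python3 -c "
from h import *
st()
t=robot.camera('top');s=robot.camera('side')
for p in(t,s): ask(p,['brush_mid','shaving_mid','mat'])
go([.383,.341,.06])"
```

```text
8.6 [0.381  0.342  0.2712] [[0.097, 0.995, -0.002], [0.995, -0.097, -0.002], [-0.002, -0.002, -1.0]] [ 0.51  0.32  1.65 -0.    1.18  0.61] [ 0.03062356 -0.06616102 -2.59838695] 0.06359580772617619
brush_mid [([0.38, 0.35, 0.271], 0.62, [126, 238])]
shaving_mid [([0.68, 0.203, 0.17], 0.75, [178, 158])]
mat [([0.38, 0.298, -0.0], 0.97, [157, 246])]
brush_mid [([0.382, 0.35, 0.271], 0.87, [196, 95])]
shaving_mid [([0.678, 0.208, 0.163], 0.65, [282, 133]), ([0.691, -0.381, 0.001], 0.56, [338, 292])]
mat [([0.383, 0.3, 0.0], 0.65, [203, 163])]
shift tool [-0.0003 -0.0004  0.2124]
```

servo_tool(rows=[0.5,0,0,0.03,0,0.5,0,0,0.03,0,0.5,0,0,0.03,0,0.5,0,0,0.03,0,0.5,0,0,0.03,0])

```text
time: 9.42
position: [0.3836, 0.3417, 0.1216]
tool_rot: [0.742, 0.671, 0.001, 0.0]
ft_force: [0.9, -0.3, -3.5]
grip_width: 0.0638
grip_force: 25.0
```

servo_tool(rows=[0.5,0,0,0.03,0,0.5,0,0,0.02,0,0.5,0,0,0.01,0,0.5,0,0,0.005,0,0.5,0,0,0,0])

```text
time: 9.83
position: [0.3832, 0.3417, 0.0571]
tool_rot: [0.742, 0.671, -0.0, -0.0]
ft_force: [0.1, 0.4, -2.9]
grip_width: 0.0638
grip_force: 25.0
```

servo_tool(rows=[0.5,0,0,0.0015,0,0.5,0,0,0,0])

```text
time: 10.0
position: [0.3839, 0.3424, 0.0572]
tool_rot: [0.742, 0.671, 0.001, 0.0]
ft_force: [0.3, 0.4, -3.1]
grip_width: 0.0642
grip_force: 25.0
```

servo_tool(rows=[0.5,0,0,0.003,0,0.5,0,0,0,0])

```text
time: 10.17
position: [0.3837, 0.3423, 0.0539]
tool_rot: [0.741, 0.671, 0.001, 0.0]
ft_force: [0.4, 0.1, -2.6]
grip_width: 0.0637
grip_force: 25.0
```

servo_tool(rows=[-1,0,0,0,0,-1,0,0,0,0,-1,0,0,0,0,-1,0,0,0,0])

```text
time: 10.5
position: [0.383, 0.3419, 0.0535]
tool_rot: [0.742, 0.671, 0.0, 0.0]
ft_force: [-0.6, 0.3, 0.1]
grip_width: 0.0817
grip_force: 0.0
```

servo_tool(rows=[-1,0,0,-0.03,0,-1,0,0,-0.035,0,-1,0,0,-0.035,0,-1,0,0,-0.035,0,-1,0,0,-0.035,0])

```text
time: 10.92
position: [0.3823, 0.3415, 0.2248]
tool_rot: [0.742, 0.671, -0.0, -0.0]
ft_force: [0.5, 0.4, -0.3]
grip_width: 0.087
grip_force: 0.0
```

servo_tool(rows=[-1,0,0,-0.035,0,-1,0,0,-0.03,0,-1,0,0.03,0,0,-1,0,0.03,0,0,-1,0,0.03,0,0])

```text
time: 11.33
position: [0.473, 0.3329, 0.2896]
tool_rot: [0.741, 0.671, 0.001, 0.0]
ft_force: [0.3, 0.1, -0.3]
grip_width: 0.0871
grip_force: 0.0
```

```bash
python3 -c "
from h import *
st()
t=robot.camera('top');s=robot.camera('side')
for p in(t,s): ask(p,['brush_mid','shaving_mid'])
go([.678,.206,.163])"
```

```text
11.33 [0.473  0.3329 0.2896] [[0.099, 0.995, 0.002], [0.995, -0.099, 0.001], [0.001, 0.002, -1.0]] [0.42 0.39 1.47 0.   1.28 0.52] [ 0.28424249  0.12152839 -0.26125564] 0.08705738291871674
brush_mid [([0.386, 0.348, 0.052], 0.44, [141, 243])]
shaving_mid [([0.678, 0.205, 0.168], 0.78, [177, 159])]
brush_mid [([0.38, 0.351, 0.055], 0.88, [200, 145])]
shaving_mid [([0.675, 0.208, 0.164], 0.87, [282, 133])]
shift tool [-0.1053  0.2189  0.1242]
```

servo_tool(rows=[-1,-0.0132,0.0274,0,0,-1,-0.0132,0.0274,0,0,-1,-0.0132,0.0274,0,0,-1,-0.0132,0.0274,0,0,-1,-0.0132,0.0274,0,0])

```text
time: 12.05
position: [0.6015, 0.2535, 0.2882]
tool_rot: [0.741, 0.672, -0.0, -0.0]
ft_force: [0.0, 0.9, -0.3]
grip_width: 0.0873
grip_force: 0.0
```

servo_tool(rows=[-1,-0.0132,0.0274,0,0,-1,-0.0132,0.0274,0,0,-1,-0.013,0.0274,0,0,-1,0,0,0,0,-1,0,0,0,0])

```text
time: 12.47
position: [0.6797, 0.2056, 0.2873]
tool_rot: [0.742, 0.67, -0.001, -0.001]
ft_force: [-0.5, 0.7, -0.5]
grip_width: 0.0869
grip_force: 0.0
```

servo_tool(rows=[-1,0,0,0.03,0,-1,0,0,0.03,0,-1,0,0,0,0])

```text
time: 12.72
position: [0.6736, 0.2069, 0.2216]
tool_rot: [0.741, 0.672, -0.006, -0.004]
ft_force: [-1.6, 0.6, -1.7]
grip_width: 0.087
grip_force: 0.0
```

servo_tool(rows=[-1,0,0,0.03,0,-1,0,0,0.03,0,-1,0,0,0.007,0,-1,0,0,0,0,0.5,0,0,0,0])

```text
time: 13.13
position: [0.68, 0.2069, 0.1625]
tool_rot: [0.741, 0.671, 0.0, 0.0]
ft_force: [0.2, 0.2, 1.3]
grip_width: 0.0846
grip_force: 0.0
```

servo_tool(rows=[0.5,0,0,0,0,0.5,0,0,0,0,0.5,0,0,0,0,0.5,0,0,0,0,0.5,0,0,0,0])

```text
time: 13.55
position: [0.6801, 0.2063, 0.1627]
tool_rot: [0.742, 0.671, 0.001, 0.0]
ft_force: [-1.3, -0.7, 6.2]
grip_width: 0.0628
grip_force: 24.9
```

servo_tool(rows=[0.5,0,0,-0.02,0,0.5,0,0,-0.025,0,0.5,0,0,-0.025,0,0.5,0,0,-0.025,0,0.5,0,0,0,0])

```text
time: 13.97
position: [0.6832, 0.2065, 0.262]
tool_rot: [0.742, 0.671, 0.005, 0.003]
ft_force: [1.4, -0.5, -1.0]
grip_width: 0.0627
grip_force: 24.8
```

```bash
python3 -c "
from h import *
st()
t=robot.camera('top');s=robot.camera('side')
for p in(t,s): ask(p,['brush_mid','shaving_mid'])
go([.383,.245,.25])"
```

```text
13.97 [0.6832 0.2065 0.262 ] [[0.1, 0.995, 0.011], [0.995, -0.1, 0.002], [0.003, 0.011, -1.0]] [0.14 0.61 1.15 0.   1.37 0.24] [ 1.4007372 -0.5253492 -1.0429763] 0.06265185368857695
brush_mid [([0.694, -0.381, -0.001], 0.46, [332, 166])]
shaving_mid [([0.693, -0.383, 0.003], 0.18, [333, 166])]
brush_mid [([0.382, 0.352, 0.055], 0.74, [201, 144])]
shaving_mid [([0.681, 0.209, 0.26], 0.56, [285, 109])]
shift tool [ 0.0095 -0.298   0.0046]
```

servo_tool(rows=[0.5,0.001,-0.0298,0,0,0.5,0.001,-0.0298,0,0,0.5,0.001,-0.0298,0,0,0.5,0.001,-0.0298,0,0,0.5,0.001,-0.0298,0,0])

```text
time: 14.68
position: [0.53, 0.2258, 0.2544]
tool_rot: [0.742, 0.671, -0.001, -0.001]
ft_force: [0.4, 0.6, -1.9]
grip_width: 0.0626
grip_force: 24.8
```

servo_tool(rows=[0.5,0.001,-0.0298,0,0,0.5,0.001,-0.0298,0,0,0.5,0.001,-0.0298,0,0,0.5,0.001,-0.0298,0,0,0.5,0.001,-0.0298,0,0])

```text
time: 15.1
position: [0.3823, 0.2455, 0.255]
tool_rot: [0.742, 0.671, -0.001, -0.0]
ft_force: [0.3, 0.9, -1.9]
grip_width: 0.0625
grip_force: 24.8
```

servo_tool(rows=[0.5,0,0,0,0,0.5,0,0,0,0,0.5,0,0,0.03,0,0.5,0,0,0.03,0,0.5,0,0,0.03,0])

```text
time: 15.52
position: [0.3864, 0.246, 0.1653]
tool_rot: [0.742, 0.671, 0.002, 0.001]
ft_force: [0.3, 0.5, -2.1]
grip_width: 0.0624
grip_force: 24.8
```

servo_tool(rows=[0.5,0,0,0.03,0,0.5,0,0,0.03,0,0.5,0,0,0.03,0,0.5,0,0,0,0])

```text
time: 15.85
position: [0.3825, 0.2444, 0.0709]
tool_rot: [0.742, 0.671, -0.005, -0.002]
ft_force: [-0.1, 0.1, -2.2]
grip_width: 0.0626
grip_force: 24.8
```

servo_tool(rows=[0.5,0,0,0.02,0,0.5,0,0,0.012,0,0.5,0,0,0.004,0,0.5,0,0,0.002,0,0.5,0,0,0,0])

```text
time: 16.27
position: [0.3855, 0.246, 0.0386]
tool_rot: [0.742, 0.671, 0.001, 0.0]
ft_force: [-0.4, -0.6, -2.0]
grip_width: 0.0629
grip_force: 24.8
```

servo_tool(rows=[-1,0,0,0,0,-1,0,0,0,0,-1,0,0,0,0,-1,0,0,0,0])

```text
time: 16.6
position: [0.385, 0.246, 0.0388]
tool_rot: [0.742, 0.671, 0.001, 0.0]
ft_force: [0.9, -0.2, -0.1]
grip_width: 0.0814
grip_force: 0.0
```

servo_tool(rows=[-1,0,0,-0.03,0,-1,0,0,-0.035,0,-1,0,0,-0.035,0,-1,0,0,-0.035,0,-1,0,0,-0.035,0])

```text
time: 17.02
position: [0.3838, 0.2456, 0.2101]
tool_rot: [0.741, 0.671, 0.0, 0.0]
ft_force: [1.2, 0.6, 0.1]
grip_width: 0.0869
grip_force: 0.0
```

servo_tool(rows=[-1,0,0,-0.035,0,-1,0,0,-0.035,0,-1,0,0,0,0])

```text
time: 17.27
position: [0.3882, 0.2473, 0.285]
tool_rot: [0.741, 0.671, 0.007, 0.003]
ft_force: [-0.6, 0.2, -1.3]
grip_width: 0.0872
grip_force: 0.0
```

```bash
python3 -c "
from h import *
st()
t=robot.camera('top');s=robot.camera('side')
for p in(t,s): ask(p,['brush_mid','shaving_mid','pot_mid'])
go([.605,-.103,.27])"
```

```text
17.27 [0.3882 0.2473 0.285 ] [[0.099, 0.995, 0.015], [0.995, -0.099, 0.005], [0.007, 0.014, -1.0]] [0.32 0.22 1.76 0.   1.15 0.42] [-0.55380448  0.20919649 -1.26656027] 0.08720390143881314
brush_mid [([0.386, 0.347, 0.051], 0.36, [141, 243])]
shaving_mid [([0.384, 0.244, 0.04], 0.78, [169, 244]), ([0.424, -0.057, 0.001], 0.58, [250, 234])]
pot_mid [([0.604, -0.099, 0.18], 0.63, [262, 178])]
brush_mid [([0.383, 0.352, 0.052], 0.6, [201, 145])]
shaving_mid [([0.386, 0.246, 0.037], 0.67, [205, 163])]
pot_mid [([0.61, -0.1, 0.18], 0.59, [288, 184])]
shift tool [-0.3246  0.2551  0.0063]
```

servo_tool(rows=[-1,-0.027,0.0212,0,0,-1,-0.027,0.0212,0,0,-1,-0.027,0.0212,0,0,-1,-0.027,0.0212,0,0,-1,-0.027,0.0212,0,0], newtons=20)

```text
time: 18.08
position: [0.4767, 0.0995, 0.2771]
tool_rot: [0.741, 0.671, -0.001, -0.001]
ft_force: [0.5, 0.2, -1.0]
grip_width: 0.0869
grip_force: 0.0
```

servo_tool(rows=[-1,-0.027,0.0212,0,0,-1,-0.027,0.0212,0,0,-1,-0.027,0.0212,0,0,-1,-0.027,0.0212,0,0,-1,-0.027,0.0212,0,0])

```text
time: 18.5
position: [0.5687, -0.0456, 0.2767]
tool_rot: [0.742, 0.671, -0.001, -0.001]
ft_force: [-0.5, 0.7, 0.8]
grip_width: 0.0873
grip_force: 0.0
```

servo_tool(rows=[-1,-0.027,0.0212,0,0,-1,-0.027,0.0212,0,0,-1,0,0,0,0,-1,0,0,0.02,0,-1,0,0,0,0])

```text
time: 18.92
position: [0.6029, -0.1018, 0.2536]
tool_rot: [0.742, 0.67, -0.002, -0.004]
ft_force: [-0.8, 0.1, -0.0]
grip_width: 0.0866
grip_force: 0.0
```

```bash
python3 -c "
from h import *
st()
go([.605,-.102,.156])"
```

```text
18.92 [ 0.6029 -0.1018  0.2536] [[0.101, 0.995, -0.008], [0.995, -0.101, 0.003], [0.002, -0.009, -1.0]] [-0.35  0.48  1.43  0.    1.24 -0.25] [-0.81517195  0.05960422 -0.04432431] 0.08656658788068665
shift tool [-0.0002  0.0029  0.0976]
```

servo_tool(rows=[-1,0,0,0.03,0,-1,0,0,0.03,0,-1,0,0,0.028,0,-1,0,0,0.01,0,-1,0,0.001,0,0])

```text
time: 19.33
position: [0.6035, -0.1007, 0.1569]
tool_rot: [0.741, 0.671, -0.002, -0.004]
ft_force: [-0.6, -0.3, -0.4]
grip_width: 0.0871
grip_force: 0.0
```

servo_tool(rows=[0,0,0,0,0,0.3,0,0,0,0,0.6,0,0,0,0,0.6,0,0,0,0,0.6,0,0,0,0])

```text
time: 19.75
position: [0.6069, -0.1023, 0.1614]
tool_rot: [0.741, 0.671, 0.001, 0.001]
ft_force: [-0.4, 0.4, -0.2]
grip_width: 0.0616
grip_force: 0.0
```

servo_tool(rows=[0.6,0,0,0,0,0.6,0,0,0,0,0.6,0,0,0,0,0.6,0,0,0,0])

```text
time: 20.08
position: [0.6062, -0.1021, 0.1601]
tool_rot: [0.742, 0.671, 0.0, 0.0]
ft_force: [-1.3, 0.8, 1.0]
grip_width: 0.0364
grip_force: 20.0
```

servo_tool(rows=[0.6,0.006,0,0,0,0.6,0.01,0,0,0,0.6,0.012,0,0,0,0.6,0.012,0,0,0,0.6,0.01,0,0,0])

```text
time: 20.5
position: [0.6113, -0.0505, 0.1601]
tool_rot: [0.741, 0.671, 0.0, -0.0]
ft_force: [1.0, -0.4, 1.4]
grip_width: 0.036
grip_force: 20.0
```

```bash
python3 -c "
from h import *
st()
t=robot.camera('top');s=robot.camera('side')
for p in(t,s): ask(p,['pot_mid'])
go([.6205,.0515,.16])"
```

```text
20.5 [ 0.6113 -0.0505  0.1601] [[0.099, 0.995, 0.0], [0.995, -0.099, 0.0], [0.0, 0.0, -1.0]] [-0.26  0.59  1.52  0.    1.03 -0.17] [ 1.03276346 -0.44870152  1.40811438] 0.036028979571941934
pot_mid []
pot_mid [([0.617, 0.047, 0.13], 0.74, [277, 168]), ([0.614, -0.044, 0.178], 0.58, [284, 173]), ([0.561, 0.417, -0.005], 0.54, [241, 143])]
shift tool [ 0.1029 -0.0009  0.0002]
```

servo_tool(rows=[0.6,0.015,0,0,0,0.6,0.015,0,0,0,0.6,0.015,0,0,0,0.6,0.015,0,0,0,0.6,0.015,0,0,0])

```text
time: 21.12
position: [0.6188, 0.024, 0.1601]
tool_rot: [0.741, 0.671, -0.0, 0.0]
ft_force: [0.1, -0.5, 1.7]
grip_width: 0.036
grip_force: 20.0
```

servo_tool(rows=[0.6,0.015,0,0,0,0.6,0.015,0,0,0,0.6,0.015,0,0,0,0.6,0.015,0,0,0,0.6,0.015,0,0,0])

```text
time: 21.53
position: [0.6257, 0.0991, 0.1594]
tool_rot: [0.742, 0.671, -0.0, -0.001]
ft_force: [0.4, -0.9, -1.2]
grip_width: 0.0361
grip_force: 20.0
```

servo_tool(rows=[0.6,0.005,0,0,0,0.6,0,0,0,0])

```text
time: 21.7
position: [0.6263, 0.104, 0.1595]
tool_rot: [0.741, 0.672, -0.0, -0.001]
ft_force: [-0.4, -0.5, -0.8]
grip_width: 0.0362
grip_force: 20.0
```

```bash
python3 - <<'E'
from h import *
st()
t=robot.camera('top');s=robot.camera('side')
for p in(t,s): ask(p,['pot_mid','track_open'])
go([.6205,.0515,.16])
c=np.hstack([cv2.resize(p['pixels'][a:a+75,b:b+75],(400,400),interpolation=cv2.INTER_CUBIC) for p,a,b in((t,140,170),(s,120,235))])
cv2.imwrite('pics/c2.png',c[:,:,::-1])
E
```

```text
21.7 [0.6263 0.104  0.1595] [[0.097, 0.995, -0.001], [0.995, -0.097, 0.001], [0.0, -0.001, -1.0]] [-0.01  0.61  1.46  0.    1.06  0.09] [-0.42144865 -0.47597742 -0.81155327] 0.03622723752641043
pot_mid [([0.696, -0.379, 0.0], 0.52, [332, 166])]
track_open [([0.619, 0.048, 0.133], 0.79, [221, 177]), ([0.419, 0.069, 0.003], 0.7, [217, 236])]
pot_mid [([0.628, 0.109, 0.178], 0.5, [276, 146])]
track_open [([0.619, 0.049, 0.133], 0.79, [277, 167]), ([0.559, 0.418, -0.001], 0.74, [241, 143]), ([0.595, -0.186, 0.182], 0.69, [291, 203])]
shift tool [-0.0499 -0.0011 -0.    ]
```

View pics/c2.png

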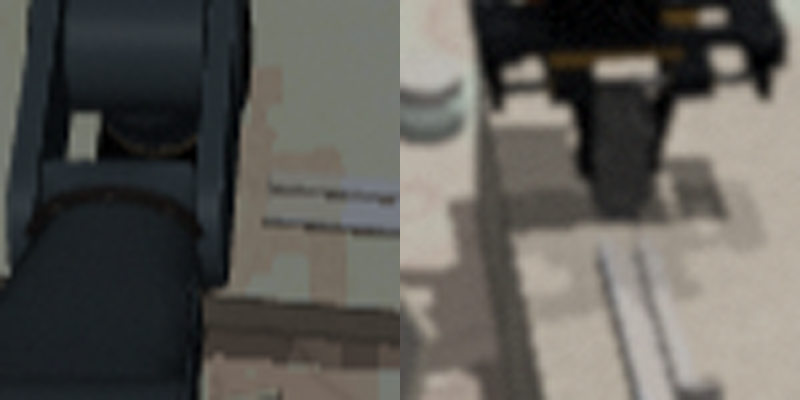

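The side crop shows the gripper holding the pot at (625,150), past the track's open end at (620,245). Next I lift it and carry it to the tub.

servo_tool(rows=[0.6,0,0,-0.02,0,0.6,0,0,-0.03,0,0.6,0,0,-0.03,0,0.6,0,0,-0.02,0,0.6,0,0,0,0])

```text
time: 22.42
position: [0.63, 0.1012, 0.2658]
tool_rot: [0.742, 0.671, 0.004, 0.004]
ft_force: [1.6, 0.5, -0.1]
grip_width: 0.0358
grip_force: 20.0
```

servo_tool(rows=[0.6,-0.0284,-0.0118,0,0,0.6,-0.0284,-0.0118,0,0,0.6,-0.0284,-0.0118,0,0,0.6,-0.0284,-0.0118,0,0,0.6,-0.0284,-0.0118,0,0])

```text
time: 22.83
position: [0.5521, -0.0348, 0.2588]
tool_rot: [0.742, 0.671, -0.001, -0.001]
ft_force: [0.3, -0.2, -1.0]
grip_width: 0.0355
grip_force: 20.0
```

servo_tool(rows=[0.6,-0.0284,-0.0118,0,0,0.6,-0.0284,-0.0118,0,0,0.6,-0.0284,-0.0118,0,0,0.6,-0.0284,-0.0118,0,0,0.6,-0.0284,-0.0118,0,0])

```text
time: 23.25
position: [0.4792, -0.1701, 0.259]
tool_rot: [0.742, 0.671, -0.0, -0.001]
ft_force: [0.1, -0.3, -2.2]
grip_width: 0.036
grip_force: 20.0
```

servo_tool(rows=[0.6,-0.0284,-0.0118,0,0,0.6,-0.0284,-0.0118,0,0,0.6,-0.0284,-0.0118,0,0,0.6,-0.0284,-0.0118,0,0,0.6,-0.0284,-0.0118,0,0])

```text
time: 23.67
position: [0.4063, -0.3053, 0.259]
tool_rot: [0.742, 0.671, 0.0, -0.001]
ft_force: [0.4, -0.2, -1.3]
grip_width: 0.036
grip_force: 20.0
```

servo_tool(rows=[0.6,-0.0284,-0.0118,0,0,0.6,0,0,0,0,0.6,0,0,0,0])

```text
time: 23.92
position: [0.392, -0.3326, 0.259]
tool_rot: [0.743, 0.669, 0.0, -0.001]
ft_force: [0.2, 0.7, -1.0]
grip_width: 0.036
grip_force: 20.0
```

```bash
python3 - <<'E'
from h import *
st()
t=robot.camera('top');s=robot.camera('side')
for p in(t,s): ask(p,['pot_mid','fork_mid','shaving_mid','brush_mid','tub'])
go([.392,-.33,.05])
c=np.hstack([cv2.resize(p['pixels'][:,b:b+384],(400,400)) for p,b in((t,100),(s,100))])
cv2.imwrite('pics/c3.png',c[:,:,::-1])
E
```

```text
23.92 [ 0.392  -0.3326  0.259 ] [[0.104, 0.995, -0.001], [0.995, -0.104, 0.002], [0.002, -0.001, -1.0]] [-0.92  0.33  1.66  0.    1.15 -0.82] [ 0.17566495  0.66306172 -0.97317091] 0.035991156015620966
pot_mid []
fork_mid [([0.393, -0.278, 0.008], 0.72, [308, 243]), ([0.596, -0.194, 0.173], 0.52, [289, 181]), ([0.565, -0.328, 0.05], 0.5, [321, 196])]
shaving_mid []
brush_mid [([0.387, 0.346, 0.053], 0.66, [141, 243]), ([0.552, 0.416, -0.0], 0.52, [128, 202])]
tub [([0.393, -0.282, 0.005], 0.9, [309, 243])]
pot_mid [([0.393, -0.327, 0.278], 0.81, [227, 225])]
fork_mid [([0.56, -0.326, 0.046], 0.72, [289, 274]), ([0.585, -0.414, 0.045], 0.72, [308, 299]), ([0.597, -0.186, 0.18], 0.56, [292, 203])]
shaving_mid [([0.382, 0.246, 0.039], 0.55, [204, 163])]
brush_mid [([0.381, 0.351, 0.054], 0.62, [200, 145])]
tub [([0.394, -0.279, -0.002], 0.74, [228, 280])]
shift tool [ 0.001  -0.0018  0.2101]
```

View pics/c3.png

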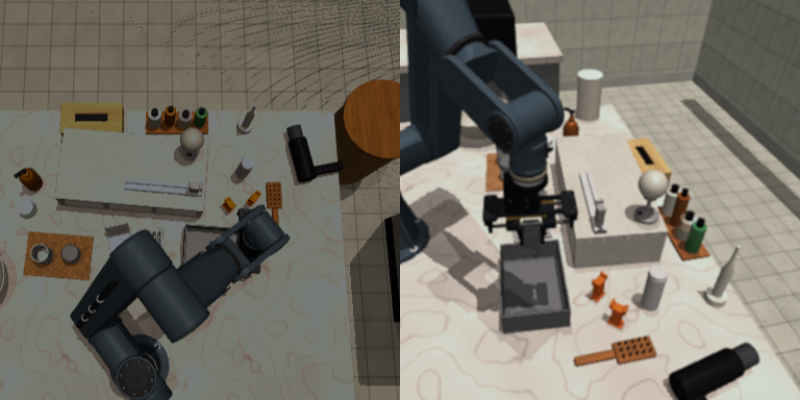

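The left panel shows both cups on the mat at (40,253) and (70,253). The right panel shows the pot held over the tub at (535,240). Lowering it now.

servo_tool(rows=[0.6,0,0,0.03,0,0.6,0,0,0.035,0,0.6,0,0,0.035,0,0.6,0,0,0.035,0,0.6,0,0,0.03,0])

```text
time: 24.93
position: [0.3934, -0.3312, 0.0934]
tool_rot: [0.741, 0.671, 0.0, -0.0]
ft_force: [0.2, -0.5, -1.0]
grip_width: 0.0356
grip_force: 20.0
```

servo_tool(rows=[0.6,0,0,0.025,0,0.6,0,0,0.02,0,0.6,0,0,0.012,0,0.6,0,0,0,0,0.6,0,0,0.003,0])

```text
time: 25.35
position: [0.3937, -0.3317, 0.0349]
tool_rot: [0.741, 0.671, 0.0, -0.0]
ft_force: [1.5, -0.2, -1.0]
grip_width: 0.0364
grip_force: 20.0
```

servo_tool(rows=[-0.2,0,0,0,0,-0.2,0,0,0,0,-0.2,0,0,0,0,-0.2,0,0,0,0])

```text
time: 25.68
position: [0.394, -0.332, 0.0361]
tool_rot: [0.742, 0.671, -0.0, 0.001]
ft_force: [-0.3, 1.1, -0.2]
grip_width: 0.0503
grip_force: 0.0
```

servo_tool(rows=[-0.2,0,0,-0.02,0,-0.2,0,0,-0.035,0,-0.2,0,0,-0.04,0,-0.2,0,0,-0.04,0,-0.2,0,0,-0.04,0])

```text
time: 26.1
position: [0.3932, -0.331, 0.2124]
tool_rot: [0.742, 0.671, -0.0, 0.0]
ft_force: [0.6, -1.4, 0.5]
grip_width: 0.0518
grip_force: 0.0
```

servo_tool(rows=[-0.2,0,0,-0.04,0,-0.2,0,0,-0.03,0,-0.2,0,0,0,0])

```text
time: 26.35
position: [0.3961, -0.3345, 0.2878]
tool_rot: [0.741, 0.671, -0.001, 0.008]
ft_force: [-0.2, 0.0, 0.5]
grip_width: 0.052
grip_force: 0.0
```

```bash
python3 - <<'E'
from h import *
st()
t=robot.camera('top');s=robot.camera('side')
for p in(t,s): ask(p,['pot_mid','shaving_mid'])
go([.596,-.19,.27])
E
```

```text
26.35 [ 0.3961 -0.3345  0.2878] [[0.099, 0.995, 0.01], [0.995, -0.099, -0.013], [-0.012, 0.011, -1.0]] [-0.92  0.3   1.62  0.    1.2  -0.82] [-0.2285826   0.01600559  0.47599791] 0.05203856564827611
pot_mid []
shaving_mid [([0.382, 0.244, 0.041], 0.61, [169, 244])]
pot_mid [([0.397, -0.329, 0.051], 0.55, [231, 283])]
shaving_mid [([0.385, 0.248, 0.039], 0.59, [204, 162])]
shift tool [0.16   0.1883 0.0083]
```

servo_tool(rows=[-0.2,0.02,0.0236,0,0,-0.2,0.02,0.0236,0,0,-0.2,0.02,0.0236,0,0,-0.2,0.02,0.0236,0,0,-0.2,0.02,0.0236,0,0])

```text
time: 27.07
position: [0.5212, -0.2424, 0.2781]
tool_rot: [0.742, 0.671, -0.0, -0.002]
ft_force: [-0.1, -0.8, 0.5]
grip_width: 0.0521
grip_force: 0.0
```

servo_tool(rows=[-0.2,0.02,0.0236,0,0,-0.2,0.02,0.0236,0,0,-0.2,0.02,0.0236,0,0,-0.2,0,0,0,0,-0.2,0,0,0,0])

```text
time: 27.48
position: [0.5975, -0.1896, 0.2777]
tool_rot: [0.741, 0.672, -0.001, -0.002]
ft_force: [-0.7, -0.4, 0.1]
grip_width: 0.0519
grip_force: 0.0
```

```bash
python3 - <<'E'
from h import *
st()
s=robot.camera('side')
ask(s,['fork_mid'])
go([.5965,-.189,.160])
c=cv2.resize(s['pixels'][100:260,220:400],(720,600),interpolation=cv2.INTER_CUBIC)
cv2.imwrite('pics/c4.png',c[:,:,::-1])
E
```

```text
27.48 [ 0.5975 -0.1896  0.2777] [[0.097, 0.995, -0.004], [0.995, -0.097, 0.002], [0.001, -0.004, -1.0]] [-0.49  0.48  1.36 -0.    1.31 -0.39] [-0.68861081 -0.41881778  0.12641808] 0.051946494248771256
fork_mid [([0.561, -0.327, 0.046], 0.86, [290, 274]), ([0.585, -0.415, 0.045], 0.77, [308, 300]), ([0.597, -0.189, 0.177], 0.67, [292, 205])]
shift tool [0.0019 0.0005 0.1184]
```

View pics/c4.png

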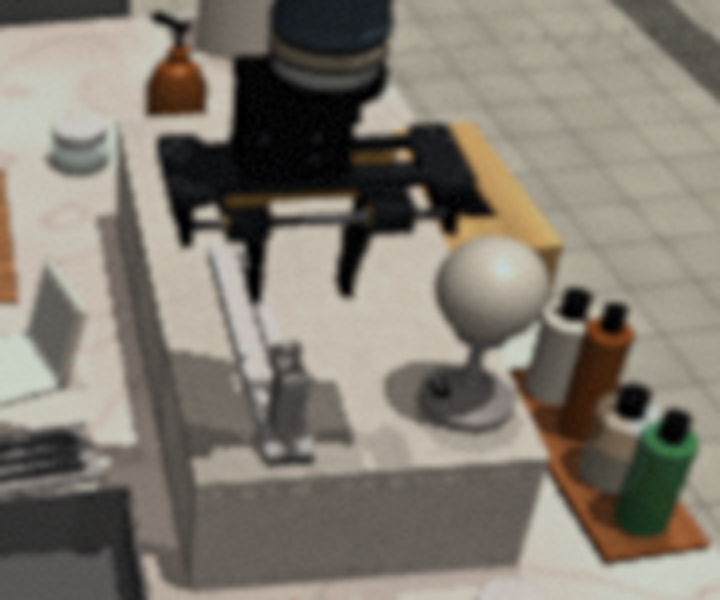

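The grey forked stand at (288,385) is the only holder left in the track. The gripper is over it and the lamp at (495,290) is clear. Descending.

servo_tool(rows=[-0.2,0.001,0,0.025,0,-0.2,0,0,0.025,0,-0.2,0,0,0.025,0,-0.2,0,0,0.025,0,-0.2,0,0,0.01,0])

```text
time: 28.0
position: [0.5939, -0.1901, 0.1663]
tool_rot: [0.742, 0.67, -0.001, -0.004]
ft_force: [-0.4, -0.1, -0.1]
grip_width: 0.0524
grip_force: 0.0
```

servo_tool(rows=[-0.2,0,0,0.008,0,-0.2,0,0,0,0,0.5,0,0,0,0,0.8,0,0,0,0,0.8,0,0,0,0])

```text
time: 28.42
position: [0.5983, -0.1906, 0.1637]
tool_rot: [0.742, 0.671, 0.001, 0.002]
ft_force: [-0.5, 0.2, -0.0]
grip_width: 0.0394
grip_force: 0.0
```

servo_tool(rows=[0.8,0,0,0,0,0.8,0,0,0,0,0.8,0,0,0,0,0.8,0,0,0,0])

```text
time: 28.75
position: [0.5978, -0.1901, 0.1627]
tool_rot: [0.741, 0.671, 0.0, 0.001]
ft_force: [0.5, 0.9, 3.4]
grip_width: 0.0218
grip_force: 20.0
```

servo_tool(rows=[0.8,0.006,0,0,0,0.8,0.01,0,0,0,0.8,0.012,0,0,0,0.8,0.012,0,0,0,0.8,0.01,0,0,0])

```text
time: 29.17
position: [0.6029, -0.139, 0.1627]
tool_rot: [0.741, 0.671, 0.0, 0.001]
ft_force: [0.3, -2.7, 5.1]
grip_width: 0.022
grip_force: 20.0
```

```bash
python3 - <<'E'
from h import *
st()
s=robot.camera('side')
ask(s,['fork_mid','shaving_mid','brush_mid'])
go([.6205,.0515,.160])
E
```

```text
29.17 [ 0.6029 -0.139   0.1627] [[0.099, 0.995, 0.001], [0.995, -0.099, -0.001], [-0.001, 0.001, -1.0]] [-0.41  0.59  1.51 -0.    1.04 -0.31] [ 0.28513476 -2.72311945  5.11545466] 0.022009572232242387
fork_mid [([0.56, -0.325, 0.047], 0.86, [289, 273]), ([0.586, -0.417, 0.043], 0.53, [308, 301]), ([0.603, -0.135, 0.18], 0.51, [289, 192])]
shaving_mid [([0.384, 0.246, 0.039], 0.53, [204, 163]), ([0.425, -0.052, 0.001], 0.42, [227, 223])]
brush_mid [([0.384, 0.351, 0.056], 0.54, [201, 144])]
shift tool [ 0.1894 -0.0011  0.0033]
```

servo_tool(rows=[0.8,0.01,0,-0.0007,0,0.8,0.015,0,0,0,0.8,0.015,0,0,0,0.8,0.015,0,0,0,0.8,0.015,0,0,0])

```text
time: 29.78
position: [0.6093, -0.0685, 0.1627]
tool_rot: [0.741, 0.671, -0.0, -0.0]
ft_force: [-0.7, -2.9, 3.2]
grip_width: 0.022
grip_force: 20.0
```

servo_tool(rows=[0.8,0.015,0,0,0,0.8,0.015,0,0,0,0.8,0.015,0,0,0,0.8,0.015,0,0,0,0.8,0.015,0,0,0])

```text
time: 30.2
position: [0.6168, 0.0056, 0.1627]
tool_rot: [0.741, 0.671, -0.0, -0.0]
ft_force: [-0.4, -2.1, 3.4]
grip_width: 0.0214
grip_force: 20.0
```

servo_tool(rows=[0.8,0.015,0,0,0,0.8,0.015,0,0,0,0.8,0.015,0,0,0,0.8,0.015,0,0,0,0.8,0.015,0,0,0])

```text
time: 30.62
position: [0.624, 0.0807, 0.1622]
tool_rot: [0.742, 0.671, 0.0, -0.001]
ft_force: [-0.4, 1.1, -1.8]
grip_width: 0.0217
grip_force: 20.0
```

servo_tool(rows=[0.8,0.015,0,0,0,0.8,0.006,0,0,0,0.8,0,0,0,0])

```text
time: 30.87
position: [0.6258, 0.102, 0.1619]
tool_rot: [0.741, 0.672, -0.0, -0.001]
ft_force: [0.3, -0.1, -2.0]
grip_width: 0.0217
grip_force: 20.0
```

```bash
python3 - <<'E'
from h import *
st()
s=robot.camera('side')
ask(s,['fork_mid','shaving_mid','brush_mid','track_open'])
c=cv2.resize(s['pixels'][120:195,235:310],(400,400),interpolation=cv2.INTER_CUBIC)
cv2.imwrite('pics/c5.png',c[:,:,::-1])
E
```

```text
30.87 [0.6258 0.102  0.1619] [[0.097, 0.995, -0.002], [0.995, -0.097, 0.001], [0.001, -0.002, -1.0]] [-0.01  0.61  1.46  0.    1.07  0.08] [ 0.28257835 -0.13486593 -2.01029973] 0.021735110869423136
fork_mid [([0.589, -0.416, 0.045], 0.73, [309, 300]), ([0.562, -0.326, 0.046], 0.54, [290, 274]), ([0.623, 0.105, 0.179], 0.51, [275, 146])]
shaving_mid [([0.385, 0.249, 0.039], 0.8, [204, 162])]
brush_mid [([0.382, 0.349, 0.055], 0.69, [201, 145])]
track_open [([0.619, 0.05, 0.133], 0.72, [277, 167]), ([0.566, -0.504, -0.002], 0.67, [309, 342])]
```

View pics/c5.png

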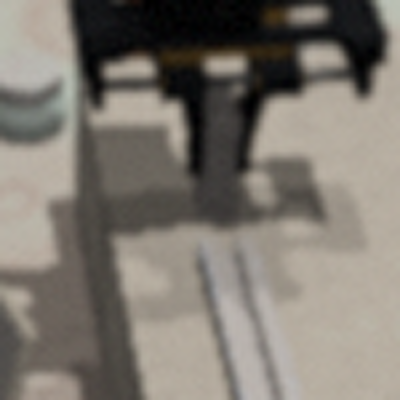

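The fork is out of the track too: held at (220,140), with the track end at (225,245). Carrying it to the tub.

servo_tool(rows=[0.8,0,0,-0.02,0,0.8,0,0,-0.03,0,0.8,0,0,-0.03,0,0.8,0,0,-0.02,0,0.8,0,0,0,0])

```text
time: 31.53
position: [0.6297, 0.0987, 0.2684]
tool_rot: [0.742, 0.67, 0.004, 0.004]
ft_force: [0.2, 0.2, -0.6]
grip_width: 0.0223
grip_force: 20.0
```

servo_tool(rows=[0.8,-0.0268,-0.0153,0,0,0.8,-0.0268,-0.0153,0,0,0.8,-0.0268,-0.0153,0,0,0.8,-0.0268,-0.0153,0,0,0.8,-0.0268,-0.0153,0,0])

```text
time: 31.95
position: [0.5351, -0.0275, 0.2615]
tool_rot: [0.742, 0.671, -0.001, -0.001]
ft_force: [0.6, -0.7, -1.9]
grip_width: 0.0217
grip_force: 20.0
```

servo_tool(rows=[0.8,-0.0268,-0.0153,0,0,0.8,-0.0268,-0.0153,0,0,0.8,-0.0268,-0.0153,0,0,0.8,-0.0268,-0.0153,0,0,0.8,-0.0268,-0.0153,0,0])

```text
time: 32.37
position: [0.4455, -0.153, 0.2618]
tool_rot: [0.742, 0.671, -0.0, -0.001]
ft_force: [0.6, 0.1, -1.3]
grip_width: 0.0219
grip_force: 20.0
```

servo_tool(rows=[0.8,-0.0268,-0.0153,0,0,0.8,-0.0268,-0.0153,0,0,0.8,-0.0268,-0.0153,0,0,0.8,0,0,0,0,0.8,0,0,0,0])

```text
time: 32.78
position: [0.3924, -0.2284, 0.262]
tool_rot: [0.743, 0.669, 0.0, -0.001]
ft_force: [0.5, 0.1, -1.7]
grip_width: 0.0219
grip_force: 20.0
```

```bash
python3 - <<'E'
from h import *
st()
t=robot.camera('top');s=robot.camera('side')
for p in(t,s): ask(p,['fork_mid','pot_mid','shaving_mid','brush_mid'])
go([.394,-.225,.0355])
E
```

```text
32.78 [ 0.3924 -0.2284  0.262 ] [[0.104, 0.995, -0.001], [0.995, -0.104, 0.001], [0.001, -0.001, -1.0]] [-0.77  0.24  1.79  0.    1.11 -0.67] [ 0.46432855  0.05419159 -1.74164122] 0.021876640675425777
fork_mid [([0.567, -0.328, 0.048], 0.56, [321, 196]), ([0.59, -0.418, 0.042], 0.5, [345, 190]), ([0.386, 0.345, 0.05], 0.38, [142, 243])]
pot_mid [([0.396, -0.334, 0.054], 0.61, [325, 241]), ([0.395, -0.281, 0.006], 0.29, [309, 242])]
shaving_mid [([0.385, 0.242, 0.042], 0.67, [170, 244])]
brush_mid [([0.384, 0.35, 0.05], 0.66, [140, 243])]
fork_mid [([0.561, -0.325, 0.045], 0.8, [289, 274]), ([0.586, -0.416, 0.042], 0.76, [308, 301]), ([0.387, -0.224, 0.282], 0.6, [218, 195])]
pot_mid [([0.395, -0.326, 0.052], 0.72, [231, 283])]
shaving_mid []
brush_mid [([0.381, 0.351, 0.053], 0.54, [200, 145]), ([0.658, 0.401, 0.001], 0.2, [264, 142])]
shift tool [ 0.0018 -0.0003  0.2272]
```

servo_tool(rows=[0.8,0,0,0.03,0,0.8,0,0,0.035,0,0.8,0,0,0.035,0,0.8,0,0,0.035,0,0.8,0,0,0.03,0])

```text
time: 33.7
position: [0.3939, -0.2271, 0.0962]
tool_rot: [0.741, 0.671, 0.0, 0.0]
ft_force: [-0.4, -0.2, -0.4]
grip_width: 0.0218
grip_force: 20.0
```

servo_tool(rows=[0.8,0,0,0.025,0,0.8,0,0,0.02,0,0.8,0,0,0.012,0,0.8,0,0,0,0,0.8,0,0,0.003,0])

```text
time: 34.12
position: [0.3942, -0.2274, 0.0376]
tool_rot: [0.741, 0.671, -0.0, -0.0]
ft_force: [0.3, -0.6, -1.1]
grip_width: 0.0222
grip_force: 20.0
```

servo_tool(rows=[-0.2,0,0,0,0,-0.2,0,0,0,0,-0.2,0,0,0,0,-0.2,0,0,0,0,-0.2,0,0,0,0])

```text
time: 34.53
position: [0.3942, -0.2277, 0.0385]
tool_rot: [0.741, 0.671, 0.0, 0.001]
ft_force: [-0.4, 0.0, -0.4]
grip_width: 0.0472
grip_force: 0.0
```

servo_tool(rows=[-0.2,0,0,-0.02,0,-0.2,0,0,-0.035,0,-0.2,0,0,-0.04,0,-0.2,0,0,-0.04,0,-0.2,0,0,-0.04,0])

```text
time: 34.95
position: [0.3932, -0.2268, 0.2148]
tool_rot: [0.742, 0.671, -0.0, -0.0]
ft_force: [1.2, -1.8, -0.4]
grip_width: 0.052
grip_force: 0.0
```

servo_tool(rows=[-0.2,0,0,-0.04,0,-0.2,0,0,-0.03,0,-0.2,0,0,0,0,-0.2,0,0,0,0])

```text
time: 35.28
position: [0.3944, -0.2279, 0.2848]
tool_rot: [0.741, 0.671, 0.0, 0.003]
ft_force: [-0.0, 0.3, -0.2]
grip_width: 0.0521
grip_force: 0.0
```

```bash
python3 - <<'E'
from h import *
st()
t=robot.camera('top');s=robot.camera('side')
for p in(t,s): ask(p,['fork_mid','pot_mid','block_mid','shaving_mid','brush_mid'])
c=np.hstack([cv2.resize(p['pixels'][:,b:b+384],(400,400)) for p,b in((t,100),(s,100))])
cv2.imwrite('pics/c6.png',c[:,:,::-1])
E
```

```text
35.28 [ 0.3944 -0.2279  0.2848] [[0.1, 0.995, 0.004], [0.995, -0.1, -0.004], [-0.004, 0.004, -1.0]] [-0.77  0.21  1.76 -0.    1.16 -0.67] [-0.02203803  0.32559427 -0.21771855] 0.05208396565519793
fork_mid [([0.589, -0.412, 0.043], 0.64, [343, 190]), ([0.568, -0.329, 0.048], 0.61, [322, 195]), ([0.683, 0.026, -0.0], 0.36, [229, 169])]
pot_mid [([0.393, -0.334, 0.052], 0.61, [325, 241]), ([0.569, -0.503, 0.002], 0.24, [365, 198])]
block_mid [([0.396, -0.28, 0.006], 0.68, [308, 242]), ([0.383, 0.242, 0.044], 0.4, [170, 244])]
shaving_mid [([0.382, 0.244, 0.041], 0.76, [169, 244])]
brush_mid [([0.385, 0.348, 0.05], 0.57, [141, 243])]
fork_mid [([0.391, -0.225, 0.049], 0.74, [223, 255]), ([0.618, 0.051, 0.133], 0.57, [277, 166]), ([0.587, -0.414, 0.042], 0.56, [308, 300])]
pot_mid [([0.397, -0.328, 0.051], 0.87, [231, 283])]
block_mid []
shaving_mid [([0.382, 0.248, 0.036], 0.52, [204, 163])]
brush_mid [([0.595, -0.214, 0.13], 0.65, [292, 222]), ([0.382, 0.35, 0.052], 0.35, [201, 145])]
```

View pics/c6.png

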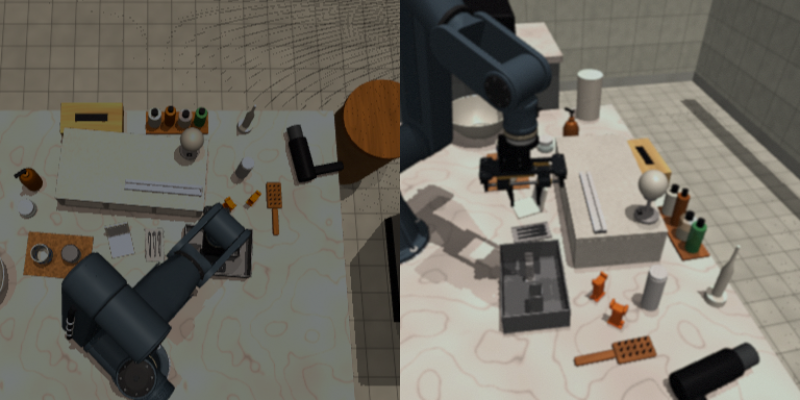

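The track is empty, and both holders are in the tub at (522,265) and (535,300) in the side view. Both cups stand well inside the mat, at (40,253) and (70,253) in the top view. The robot is touching nothing.

```bash
python3 -c "
from h import *
print(robot.hand_in())"
```

```text
the job is handed in; nothing more can be done
None
```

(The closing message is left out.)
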